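File the fabric samples in the finds drawer

ROBOT

A 7-joint arm with a two-finger parallel gripper is mounted at the origin on the work surface. World frame = base frame: x ahead of the robot, y to its left, z up, the work surface at z = 0. Lengths are in m, angles in rad, forces in N, time in s.
With the tool pointing down it reaches from about 0.425 to 0.925 m from the base axis. Payload 6.8 kg.
Tool frame: the origin (TCP) lies midway between the tips of the shut fingers; the grasp point (between the pads) lies 19 mm behind it (bot.pinch_z is the distance from the TCP to the grasp point, in m); z points along the fingers, y is the line along which they close (so a half turn about z gives the same grasp; the last joint's range is limited). The gripper opens to 85 mm and grips with 20 to 120 N. Pads are 22 mm wide; open, the fingers measure 114 mm over their backs; the gripper's body (76 mm by 85 mm) begins 54 mm behind the grasp point. The pads swing forward as they close: fully open they stand 13 mm farther back than shut.
Start: joints at [-0.108, 0.477, 0.022, 1.555, -0.011, 1.109, -0.083], TCP at [0.675, 0, 0.231] pointing down, gripper open.
Joint ranges: [-2.96, 2.96], [-0.34, 2.1], [-1.41, 1.46], [0.24, 2.44], [-1.37, 4.51], [0.17, 1.92], [-2.96, 2.96]. Speed limits (rad/s): [2.39, 2.39, 3.14, 3.14, 3.14, 3.14, 3.14].

INTERFACE

Orientations are given as a unit quaternion [w, x, y, z].
In Python, from station import bot, imaging gives the robot as it stands. The module is installed in compiled form; this text tells all that it offers.
- The arm moves only by the tool carry_out, never from a script. Its argument "targets" is a list of rows, each a list of 5 numbers: the shift along the tool's x, y, z in cm, then the turn about the tool's z in degrees, then the opening, from -1 (shut) to 1 (fully open). In form: [[x, y, z, yaw, gripper], ...]. A call has 1 to 12 rows; each row shifts and turns the commanded pose from where the row before left it, along the tool's axes as they then stand; what a row does not reach is not made up. A row lasts 1/10 s, in which the tool goes at most 50 mm and 8.59 degrees, less where a joint would pass 70% of its speed; a pose out of reach is approached as far as the arm can. A call is refused whole if a number of a shift passes 5 or a number of a turn 8.59, either way. A call with a gripper value outside its range is refused whole. The fingers move at their own pace and stop on an object; "force" is the grip in N (left out, the last holds). Time passes only in rows, so rows that do not move let the fingers close. It gives the time, the measured TCP pose, the force, the opening and the grip force at its end, in the units of the state.
- bot.get_obs(): the state, without advancing time (a new reading comes with each control period).
- imaging.read_camera(name): name is "scene" or "side" or "wrist"; returns the picture (420x560x3 uint8, red, green, blue); there is no depth.
- imaging.calibration(name): a dict with "fx", "fy", "cx", "cy" (pixels), "extrinsics" (4x4, takes a point from world to camera coordinates). Camera axes: x right, y up, looking along -z (the intrinsics and any distortion apply to the point x, -y, -z); pixel columns grow to the right and rows downward; lengths in m; the calibration is good to about 2 mm. A picture is of the moment at which its call begins: read the wrist's pose just before it. calibration takes no time and is no camera call; for the wrist camera it gives the pose at the moment of the call.
- bot.hand_in(): hands the job in; it is judged then, once.
The state is a dict: "t": time; "q": joint angles; "joint_vel": joint speeds; "joint_torque": joint torques, N m; "eef_pos": TCP position; "tool_rot": TCP orientation; "contact_force": force on the tool from outside, world axes, zero at the start; "torque": the same for the moment, N m; "gripper_width": opening from 0.0 (shut) to 1.0 (fully open); "grasp_force": force on a finger pad.
Only numpy, scipy, OpenCV 4.12 (cv2) and the standard library are available. Lean on these libraries where they do the work, as an engineer would, in place of code of your own. Each camera call takes 0.05 s, during which the arm holds its last target. There are 200 camera calls.

TASK

Two clay sample tiles, one red and one cream, wait in the sloping wooden rack: take each and stand it on edge in an empty foam slot of the open drawer, directly next to the tile of its own colour, lowering it gently right to the bottom. When both are in, slide the drawer fully shut without slamming it. Leave the blue tile in the wooden rack, and do not shift or knock over the tiles already filed, the jug, the amphora or the yellow box.

Things in the scene. Friction and masses are not known exactly. Their poses are not given: they have to be found in the camera images.
- cabinet: low grey steel cabinet with one drawer, fixed; 280 deep (its x) x 280 wide (its y) x 125 mm high; a thin foam offcut lies on the rear half of its top (up to 137 mm). Origin: bottom centre of its front face, on the table; x points into the cabinet (away from the robot), so the drawer pulls out along its -x
- drawer: the drawer, sliding along its x (into the cabinet; about 3 N of friction, stays where it is left). Origin: table height, middle of the back of its front panel; it coincides with the cabinet's origin when shut, and starts 145 to 190 mm out along the cabinet's -x. Front panel 276 wide, 15 thick (x -15 to 0), from 8 to 104 mm above the table; side walls 50 mm high
- handle (a point): middle of the drawer's bar handle, 85 mm above the table; bar 11 mm thick, 120 mm long along the drawer's width, its axis 35 mm in front of the front panel's face. Axes as the drawer's: x into the cabinet, y across, z up
- slot0 (a point): centre of the floor of slot 0 in the dark grey foam insert at the front of the drawer, moving with it (axes: x into the cabinet along the slot, y across). Slots 0 to 4 lie side by side, 44 mm apart, towards +y; each is 17 mm wide (y), 100 mm long (x), 32 mm deep; floor 18 mm and foam top 50 mm above the table
- slot1 (a point): centre of the floor of slot 1 in the dark grey foam insert at the front of the drawer, moving with it (axes: x into the cabinet along the slot, y across). Slots 0 to 4 lie side by side, 44 mm apart, towards +y; each is 17 mm wide (y), 100 mm long (x), 32 mm deep; floor 18 mm and foam top 50 mm above the table
- slot2 (a point): centre of the floor of slot 2 in the dark grey foam insert at the front of the drawer, moving with it (axes: x into the cabinet along the slot, y across). Slots 0 to 4 lie side by side, 44 mm apart, towards +y; each is 17 mm wide (y), 100 mm long (x), 32 mm deep; floor 18 mm and foam top 50 mm above the table
- slot3 (a point): centre of the floor of slot 3 in the dark grey foam insert at the front of the drawer, moving with it (axes: x into the cabinet along the slot, y across). Slots 0 to 4 lie side by side, 44 mm apart, towards +y; each is 17 mm wide (y), 100 mm long (x), 32 mm deep; floor 18 mm and foam top 50 mm above the table
- slot4 (a point): centre of the floor of slot 4 in the dark grey foam insert at the front of the drawer, moving with it (axes: x into the cabinet along the slot, y across). Slots 0 to 4 lie side by side, 44 mm apart, towards +y; each is 17 mm wide (y), 100 mm long (x), 32 mm deep; floor 18 mm and foam top 50 mm above the table
- tile_red: red-brown clay tile to be filed: thin tile, 12 mm thick (its x) x 86 mm wide (its y) x 80 mm tall (its z), 0.16 kg; origin at the centre of its 12 x 86 mm lower edge. Starts in the wooden rack, top edge leaning 25 degrees from upright
- tile_cream: cream clay tile to be filed: thin tile, 12 mm thick (its x) x 86 mm wide (its y) x 80 mm tall (its z), 0.16 kg; origin at the centre of its 12 x 86 mm lower edge. Starts in the wooden rack, leaning likewise
- tile_blue: blue tile that stays in the wooden rack: thin tile, 12 mm thick (its x) x 86 mm wide (its y) x 80 mm tall (its z), 0.16 kg; origin at the centre of its 12 x 86 mm lower edge
- sample_red: red-brown tile already filed in slot 1 or 3 of the drawer, upright: thin tile, 12 mm thick (its x) x 86 mm wide (its y) x 80 mm tall (its z), 0.16 kg; origin at the centre of its 12 x 86 mm lower edge. Its x (thickness) lies across the drawer
- sample_cream: cream tile already filed in the other of slots 1 and 3, upright: thin tile, 12 mm thick (its x) x 86 mm wide (its y) x 80 mm tall (its z), 0.16 kg; origin at the centre of its 12 x 86 mm lower edge. Its x (thickness) lies across the drawer
- rack: fixed wooden rack, x -120 to +110 mm, 108 mm wide (y), side rails 42 mm high; origin on the table. Three places at x = -72, 0, +72 mm (which tile is where varies): each tile's lower edge is 25 mm above the table, its top leans 25 degrees towards the rack's -x on a 5 mm thick back rest covering the lowest 45 mm of its -x face; an 8 mm lip stands before the lower edge
- jug: slim loose clay jug standing between rack and drawer, diameter 60, height 165 mm; origin at its underside's centre
- amphora: loose small two-handled amphora, diameter 84, height 210 mm; origin at its underside's centre
- finds_box: loose yellow box, 176 (x) x 116 (y) x 88 mm high; origin at its underside's centre
There are look-alikes about, which are no part of the job. What is shaped like the tile_cream but green or turquoise is not meant.

How it is judged:
By the outcome, as a careful person would: the job done as asked, in the order asked, and still so for the second after the job is handed in, with the robot touching nothing.
It also fails if it takes over 69 s, if anything falls off the work surface, if the arm or the gripper's body presses on something with over 40 N, if the wrist force passes 120 N, or if a joint passes its speed limit or range.

## Working session

There is one attempt and no reset: what is moved stays moved. The work goes in short steps, Python scripts to look and compute and a tool call to move; the robot and the scene stay as the last step left them, time stands still between calls to the robot, and variables do not carry over. Pictures are saved under pics/ and viewed, at most 13 in all, crops included, and the job is handed in when it is done.

Besides the shell and the picture viewer there is one more tool, called after "Emit:" as name(argument=value, ...), one argument or row to a line, values as JSON. carry_out: Moves the arm, as the interface text tells. Its arguments: {"type":"object","properties":{"targets":{"type":"array"},"force":{"type":"number"}},"required":["targets"]}

```bash
mkdir -p pics
python3 - <<'E'
from station import bot, imaging
import cv2, numpy as np
np.set_printoptions(precision=4,suppress=True)
for n in ["scene","side"]:
    im=imaging.read_camera(n); cv2.imwrite(f"pics/{n}0.png",cv2.resize(im[:,:,::-1],(800,600),interpolation=cv2.INTER_CUBIC)); np.save(f"pics/{n}0.npy",im)
    c=imaging.calibration(n); print(n,c)
o=bot.get_obs();print(o, bot.pinch_z)
E
```

```text
scene {'fx': 523.1520148018631, 'fy': 523.1520148018631, 'cx': 276.34295921217864, 'cy': 212.87435705626783, 'extrinsics': array([[ 0.4245,  0.9053,  0.0165, -0.2036],
       [-0.6199,  0.2772,  0.7341,  0.2468],
       [ 0.66  , -0.3218,  0.6789, -1.7898],
       [ 0.    ,  0.    ,  0.    ,  1.    ]])}
side {'fx': 483.8197390667918, 'fy': 483.8197390667918, 'cx': 276.6212862040004, 'cy': 206.9067510714761, 'extrinsics': array([[-0.9484, -0.3167,  0.0182,  0.4659],
       [ 0.1802, -0.4908,  0.8524, -0.1546],
       [-0.261 ,  0.8117,  0.5225, -1.2563],
       [ 0.    ,  0.    ,  0.    ,  1.    ]])}
{'t': 0.1, 'q': array([-0.1081,  0.4777,  0.0224,  1.5563, -0.0115,  1.1093, -0.0831]), 'joint_vel': array([ 0.0005, -0.0017,  0.0004, -0.0041,  0.0025,  0.0001,  0.0008]), 'joint_torque': array([  0.0057, -59.7765,   1.6144, -28.1953,   0.013 ,   0.005 ,
        -0.    ]), 'eef_pos': array([0.6745, 0.    , 0.2304]), 'tool_rot': array([-0.0005,  0.7071,  0.7071, -0.0006]), 'contact_force': array([-0.0765, -0.2115, -0.2254]), 'torque': array([-0.043 ,  0.0036,  0.0029]), 'grasp_force': 0.0, 'gripper_width': 1.001976541158937} 0.0187
```

View pics/scene0.png

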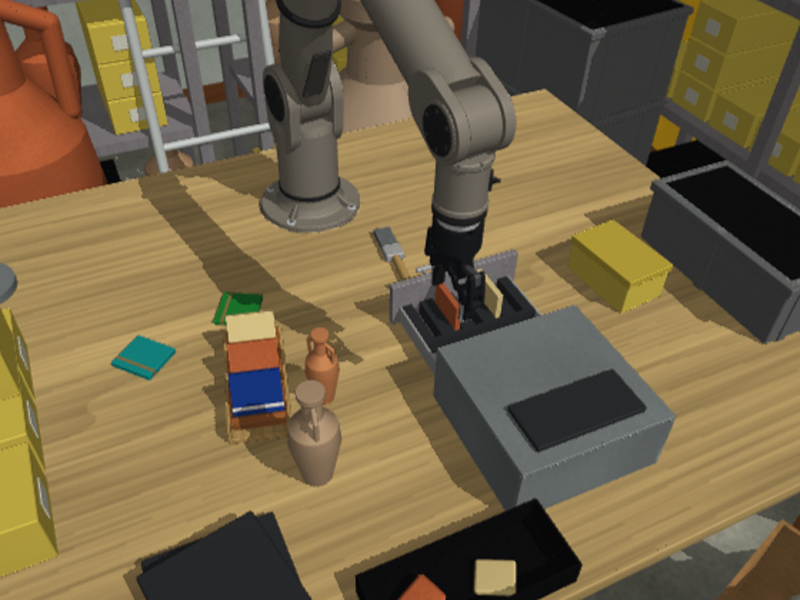

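View pics/side0.png

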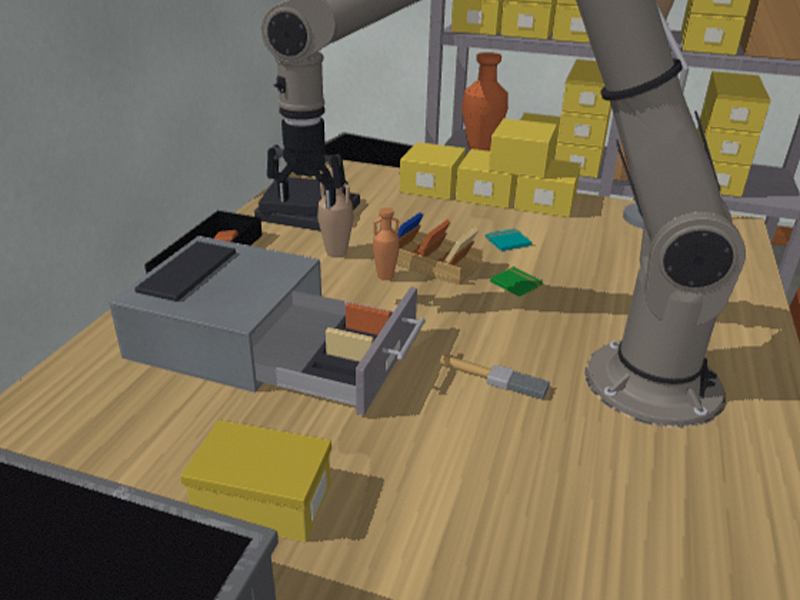

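The scene shows the rack at (255,375), with cream nearest the robot, then red, then blue. The drawer is at (460,300) with sample_red at (447,307) and sample_cream at (493,297). The jug is at (320,365), the amphora at (313,440) and the box at (620,262). The green (238,308) and turquoise (143,357) tiles are the look-alikes. In the side view the handle is at (405,338).

```bash
cat > h.py <<'E'
import numpy as np, cv2
np.set_printoptions(precision=4,suppress=True)
def ray(c,u,v):
    E=c["extrinsics"];R=E[:3,:3];t=E[:3,3]
    d=np.array([(u-c["cx"])/c["fx"],-(v-c["cy"])/c["fy"],-1.]); return -R.T@t, R.T@d
def atz(c,u,v,z):
    o,d=ray(c,u,v); return o+d*(z-o[2])/d[2]
def proj(c,P):
    P=np.atleast_2d(P);p=P@c["extrinsics"][:3,:3].T+c["extrinsics"][:3,3]
    return np.c_[c["cx"]+c["fx"]*p[:,0]/-p[:,2], c["cy"]-c["fy"]*p[:,1]/-p[:,2]]
E
python3 - <<'E'
from h import *
from station import imaging
s=imaging.calibration("scene");d=imaging.calibration("side")
k=.7
for n,c,u,v,z in [("cabFL",s,437,352,.125),("cabFR",s,578,310,.125),("cabBR",s,674,415,.125),("cabBL",s,521,485,.125),("panL",s,392,288,.104),("panR",s,516,252,.104),
 ("jug base",s,322,400,0),("amph base",s,320,482,0),("creamtopL",s,226,320,.1),("creamtopR",s,272,313,.1),("redtopL",s,229,348,.1),("redtopR",s,279,341,.1),("blueL",s,229,377,.1),("blueR",s,281,370,.1),
 ("S cabF1",d,320,263,.125),("S cabF0",d,252,330,.125),("S pan1",d,415,292,.104),("S pan0",d,362,362,.104),("S jug",d,386,277,0),("S amph",d,338,253,0),("S handle",d,408,340,.085)]:
    print(n,atz(c,u*k,v*k,z))
c=imaging.calibration("wrist");print(c)
E
```

```text
cabFL [ 0.6703 -0.0132  0.125 ]
cabFR [0.6821 0.2657 0.125 ]
cabBR [0.9428 0.2622 0.125 ]
cabBL [ 0.9524 -0.0246  0.125 ]
panL [ 0.4708 -0.0036  0.104 ]
panR [0.4734 0.2685 0.104 ]
jug base [ 0.5881 -0.1949  0.    ]
amph base [ 0.7477 -0.2597  0.    ]
creamtopL [ 0.4237 -0.3105  0.1   ]
creamtopR [ 0.4399 -0.2296  0.1   ]
redtopL [ 0.4936 -0.3249  0.1   ]
redtopR [ 0.5128 -0.2409  0.1   ]
blueL [ 0.5585 -0.3434  0.1   ]
blueR [ 0.5791 -0.2597  0.1   ]
S cabF1 [0.6456 0.0094 0.125 ]
S cabF0 [0.6581 0.2606 0.125 ]
S pan1 [0.4483 0.0165 0.104 ]
S pan0 [0.4647 0.2549 0.104 ]
S jug [ 0.5762 -0.1888  0.    ]
S amph [ 0.7216 -0.2576  0.    ]
S handle [0.421  0.1449 0.085 ]
{'fx': 313.35975404136667, 'fy': 313.35975404136667, 'cx': 277.9364235003046, 'cy': 212.49780659626796, 'extrinsics': array([[ 1.    , -0.001 , -0.0018, -0.6744],
       [ 0.0004,  0.9572, -0.2895,  0.0372],
       [ 0.002 ,  0.2895,  0.9572, -0.3796],
       [ 0.    ,  0.    ,  0.    ,  1.    ]])}
```

Emit:
carry_out(
  targets=[
    [-4.5, -3.5, -3, 0, 1],
    [-4.5, -3.5, -3, 0, 1],
    [-4, -3, -2, 0, 1],
    [0, 0, 0, 0, 1],
    [0, 0, 0, 0, 1],
    [0, 0, 0, 0, 1],
    [0, 0, 0, 0, 1],
  ],
)

```text
t: 0.8
eef_pos: [0.5931, -0.1052, 0.2954]
tool_rot: [-0.001, 0.706, 0.708, -0.0]
contact_force: [0.5, 0.2, -0.4]
gripper_width: 0.997
grasp_force: 0.0
```

Run:
```python
from h import *
from station import bot, imaging
o=bot.get_obs();print(o['t'],o['eef_pos'],o['tool_rot'],o['joint_vel'])
c=imaging.calibration("wrist");im=imaging.read_camera("wrist")
np.save("pics/w1.npy",im);import pickle;pickle.dump(c,open("pics/w1.pkl","wb"))
cv2.imwrite("pics/w1.png",cv2.resize(im[:,:,::-1],(800,600),interpolation=cv2.INTER_CUBIC))
```

```text
0.8 [ 0.5931 -0.1052  0.2954] [-0.0008  0.7062  0.708  -0.0003] [-0.0019  0.0003  0.0039 -0.0007  0.0019  0.0042  0.001 ]
```

View pics/w1.png

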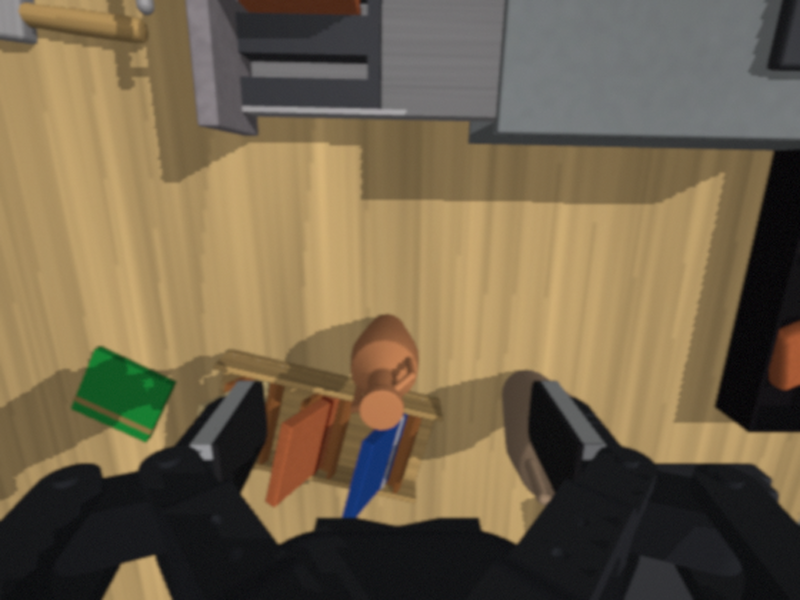

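The wrist view shows the rack at (330,430), yawed about -14°. The jug top at (380,408) hides part of it, the drawer front is at (215,70) and green is at (120,393). I'll move so the camera looks over the rack.

Emit:
carry_out(
  targets=[
    [-4, -2, 0.5, 0, 1],
    [-4, -2, 0, 0, 1],
    [-4, -2, 0, 0, 1],
    [-4, -2.5, 0, 0, 1],
    [0, 0, 0, 0, 0],
    [0, 0, 0, 0, 0],
    [0, 0, 0, 0, 0],
  ],
)

```text
t: 1.55
eef_pos: [0.5089, -0.2653, 0.291]
tool_rot: [-0.0, 0.706, 0.708, 0.0]
contact_force: [0.8, -0.7, 0.1]
gripper_width: 0.517
grasp_force: 0.0
```

```bash
cat >> h.py <<'E'
def snap(name,crop=None):
    from station import bot,imaging
    import pickle
    o=bot.get_obs();print(o['t'],o['eef_pos'],o['tool_rot'],o['gripper_width'])
    c=imaging.calibration("wrist");im=imaging.read_camera("wrist")
    pickle.dump((c,im),open(f"pics/{name}.pkl","wb"))
    cv2.imwrite(f"pics/{name}.png",cv2.resize(im[:,:,::-1],(800,600),interpolation=cv2.INTER_CUBIC))
E
python3 -c "
from h import *
snap('w2')"
```

```text
1.55 [ 0.5089 -0.2653  0.291 ] [-0.0004  0.7062  0.708   0.0002] 0.5173800571668046
```

View pics/w2.png

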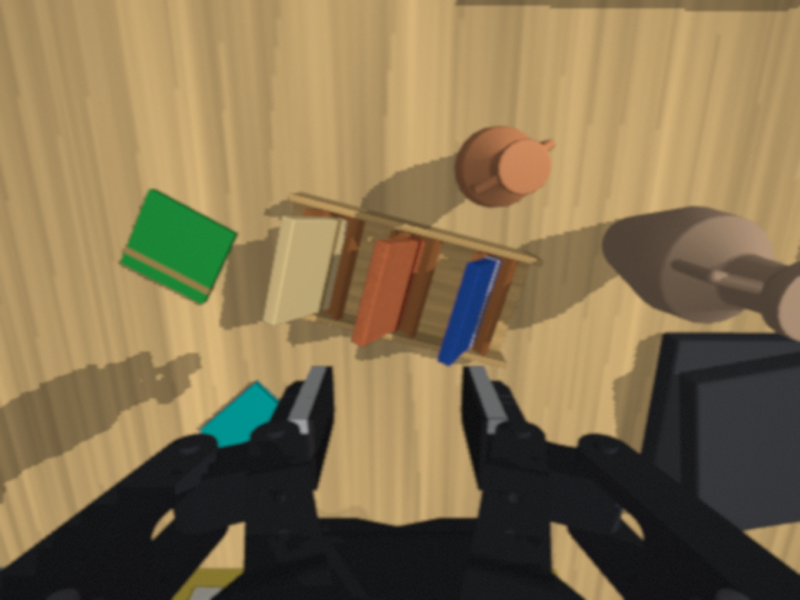

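```bash
cat > fit.py <<'E'
from h import *
import pickle
from scipy.optimize import minimize, least_squares
c,im=pickle.load(open("pics/w2.pkl","rb"))
hsv=cv2.cvtColor(im,cv2.COLOR_RGB2HSV).astype(int)
for u,v in [(305,265),(385,290),(470,305),(345,270),(425,290),(400,200),(330,255)]: print((u,v),hsv[int(v*.7),int(u*.7)])
S,C=np.sin(np.radians(25)),np.cos(np.radians(25))
def W(p,P):
    a=p[2];P=np.atleast_2d(P);return np.c_[p[0]+P[:,0]*np.cos(a)-P[:,1]*np.sin(a),p[1]+P[:,0]*np.sin(a)+P[:,1]*np.cos(a),P[:,2]]
rail=np.array([[-.12,.054,.042],[.11,.054,.042],[.11,-.054,.042]]);rp=np.array([[293,194],[540,260],[503,364]])*.7
r=least_squares(lambda p:(proj(c,W(p,rail))-rp).ravel(),[.5,-.28,-.22]);print("rails",r.x,r.fun)
def tile(x0):
    return np.array([[x0+h*-S+t*C,y,.025+h*C+t*S] for h in(0,.08) for t in(-.006,.006) for y in(-.043,.043)])
print(proj(c,W(r.x,np.vstack([tile(-.072)[4:],tile(0)[4:],tile(.072)[4:]])))/.7)
E
python3 fit.py
```

```text
(305, 265) [ 21  96 188]
(385, 290) [ 10 172 157]
(470, 305) [110 207 122]
(345, 270) [ 13 172  98]
(425, 290) [ 14 170  90]
(400, 200) [ 19 111 138]
(330, 255) [ 20 102 177]
rails [ 0.5191 -0.2935 -0.2545] [-3.376  -1.3145  2.5004 -0.1944  1.1003  2.5346]
[[260.9739 319.2795]
 [280.4223 213.4574]
 [272.7346 324.6571]
 [293.2805 217.9207]
 [348.9177 340.6189]
 [374.3011 237.9447]
 [361.5039 346.16  ]
 [388.099  242.6358]
 [434.3602 361.3514]
 [465.3233 261.687 ]
 [447.7202 367.0445]
 [479.9978 266.5899]]
```

```bash
cat >> fit.py <<'E'
H,Sa,V=hsv[...,0],hsv[...,1],hsv[...,2]
big=lambda m:cv2.resize(m.astype(np.float32),None,fx=4,fy=4,interpolation=cv2.INTER_LINEAR)>.5
win=np.zeros(H.shape,bool);win[145:262,175:365]=1
m={-.072:big(win&(Sa<120)&(V>150)&(H>17)&(H<26)&(np.arange(560)<238)[None]&(np.arange(560)>180)),0.:big(win&(H<13)&(V>125)&(Sa>140)),.072:big(win&(H>100)&(H<130)&(Sa>120))}
def clean(M):
    n,l,s,_=cv2.connectedComponentsWithStats(cv2.morphologyEx(M.astype(np.uint8),cv2.MORPH_OPEN,np.ones((7,7))));return l==1+np.argmax(s[1:,4])
def iou(p,k):
    q=proj(c,W(p,tile(k)));q=(q+.5)*4-.5
    r=np.zeros(H.shape[:1]+H.shape[1:],np.uint8);r=np.zeros((H.shape[0]*4,H.shape[1]*4),np.uint8)
    cv2.fillConvexPoly(r,cv2.convexHull(np.round(q*16).astype(np.int32)),1,shift=4);r=r>0
    return (r&m[k]).sum()/(r|m[k]).sum()
for k in m: m[k]=clean(m[k]);print(k,m[k].sum()/16)
for ks in [[-.072],[0.],[.072],[-.072,0.,.072],[0.,.072]]:
    f=lambda d:-sum(iou(r.x+d*[.005,.005,.05],k) for k in ks)
    o=minimize(f,[0,0,0],method="Nelder-Mead",options=dict(initial_simplex=[[0,0,0],[1,0,0],[0,1,0],[0,0,1]]));p=r.x+o.x*[.005,.005,.05]
    print(ks,p,-o.fun/len(ks))
vis=im.copy();vis=cv2.resize(vis[120:280,150:390],None,fx=3.33,fy=3.33,interpolation=cv2.INTER_CUBIC)
for k in m:
    q=(proj(c,W(p,tile(k)))-[150,120])*3.33
    cv2.polylines(vis,[cv2.convexHull(q.astype(np.int32))],True,(0,255,0),1)
    q=(proj(c,W(p,tile(k)[4:]))-[150,120])*3.33
    cv2.polylines(vis,[cv2.convexHull(q.astype(np.int32))],True,(255,0,255),1)
for a in proj(c,W(p,rail)): cv2.circle(vis,tuple(int(v) for v in (a-[150,120])*3.33),4,(0,255,255),1)
cv2.imwrite("pics/fit.png",vis[:,:,::-1])
E
python3 fit.py | tail -8
```

```text
-0.072 4504.125
0.0 2152.5625
0.072 1300.75
[-0.072] [ 0.5118 -0.2918 -0.2091] 0.5706714431181068
[0.0] [ 0.5188 -0.2952 -0.2792] 0.8641108847131034
[0.072] [ 0.5197 -0.2916 -0.3078] 0.7869853917662682
[-0.072, 0.0, 0.072] [ 0.5194 -0.2948 -0.2589] 0.7275430421396694
[0.0, 0.072] [ 0.5196 -0.2941 -0.2743] 0.8190522907936582
```

View pics/fit.png

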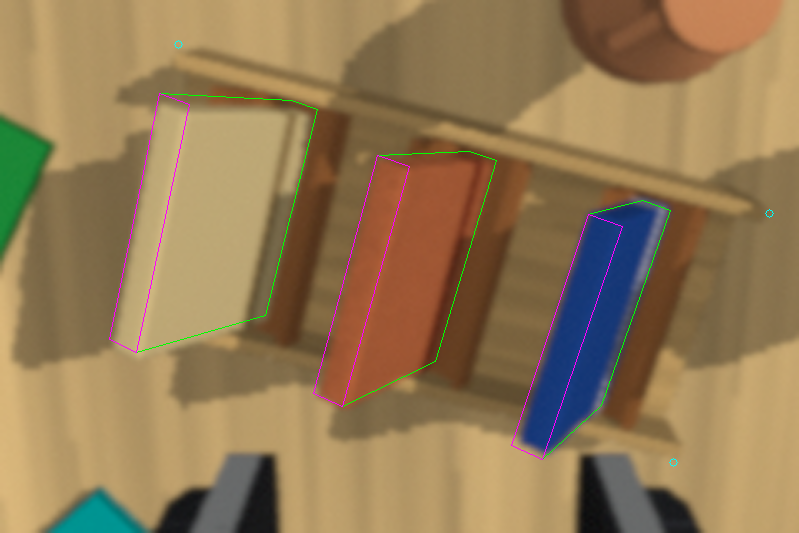

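```bash
cat > fit2.py <<'E'
exec(open("fit.py").read().split("H,Sa,V")[0])
pts=[(-.072,5,(165,99)),(-.072,4,(112,344)),(-.072,6,(138,352)),(0,5,(379,156)),(0,4,(316,395)),(0,6,(343,405)),(.072,5,(592,214)),(.072,4,(520,440)),(.072,6,(545,455))]
P=np.array([tile(a)[i] for a,i,_ in pts]);q=np.array([b for *_,b in pts])/3.33+[150,120]
r=least_squares(lambda p:(proj(c,W(p,P))-q).ravel(),[.52,-.294,-.26],loss="soft_l1");p=r.x
print(p,(proj(c,W(p,P))-q).round(1).tolist())
r2=least_squares(lambda p:(proj(c,W(p,P)+[0,0,p[3]])-q).ravel(),[.52,-.294,-.26,0]);print(r2.x)
for k in (-.072,0): print(k,W(p,[[k,0,.025],[k-.08*S,0,.1]]))
E
python3 fit2.py|tail -7
```

```text
[479.9978 266.5899]]
[ 0.5205 -0.2938 -0.2654] [[-1.2, -1.0], [0.1, -0.7], [0.5, 0.8], [0.1, -0.3], [0.3, -0.4], [1.0, 0.6], [-0.4, -0.4], [-1.4, 1.2], [0.5, 0.8]]
[ 0.5205 -0.2941 -0.2648 -0.0014]
-0.072 [[ 0.451  -0.2749  0.025 ]
 [ 0.4184 -0.266   0.1   ]]
0 [[ 0.5205 -0.2938  0.025 ]
 [ 0.4879 -0.2849  0.1   ]]
```

The fit puts the rack at (0.5205, -0.294) with a yaw of -15.2°, and the pixel residuals are about 1 px. Cream is at rack x = -72 mm, red at 0 and blue at +72 mm. I'll take cream first.

Emit:
carry_out(
  targets=[
    [-0.1, -4, 2.5, 0, 0.18],
    [-0.2, -4.2, 2.5, 0, 0.18],
    [0, 0, 3, 7.6, 0.18],
    [0, 0, 4, 7.6, 0.18],
    [0, 0, 3, 0, 0.18],
    [0, 0, 2, 0, 0.18],
    [0, 0, 0, 0, 0.18],
    [0, 0, 0, 0, 0.18],
    [0, 0, 0, 0, 0.18],
  ],
)

```text
t: 2.5
eef_pos: [0.4272, -0.27, 0.1227]
tool_rot: [0.001, 0.794, 0.608, 0.001]
contact_force: [-0.3, 0.8, 0.2]
gripper_width: 0.592
grasp_force: 0.0
```

```bash
cat >> h.py <<'E'
from scipy.spatial.transform import Rotation as Ro
def go(x,y,z,yaw):
    "remaining move to world TCP (m), tool y-axis heading yaw (deg): tool shift cm, turn deg"
    from station import bot
    o=bot.get_obs();w,*v=o['tool_rot'];R=Ro.from_quat([*v,w]).as_matrix()
    h=np.degrees(np.arctan2(R[1,1],R[0,1]))
    print("pos",o['eef_pos'],"heading",h,"shift cm",(R.T@(np.array([x,y,z])-o['eef_pos'])*100).round(2),"turn",round(-(yaw-h),2),"tilt",R[:,2], "t",round(o['t'],2),"w",o['gripper_width'],"q6",o['q'][6])
E
python3 -c "
from h import *
go(.4269,-.2684,.07,-15.2);snap('w3')"
```

```text
pos [ 0.4272 -0.27    0.1227] heading -15.140362790055397 shift cm [ 0.15 -0.08  5.27] turn 0.06 tilt [ 0.0022 -0.0008 -1.    ] t 2.5 w 0.5923390680604037 q6 0.25533261035444305
2.5 [ 0.4272 -0.27    0.1227] [0.001  0.7941 0.6078 0.0006] 0.5923390680604037
```

View pics/w3.png

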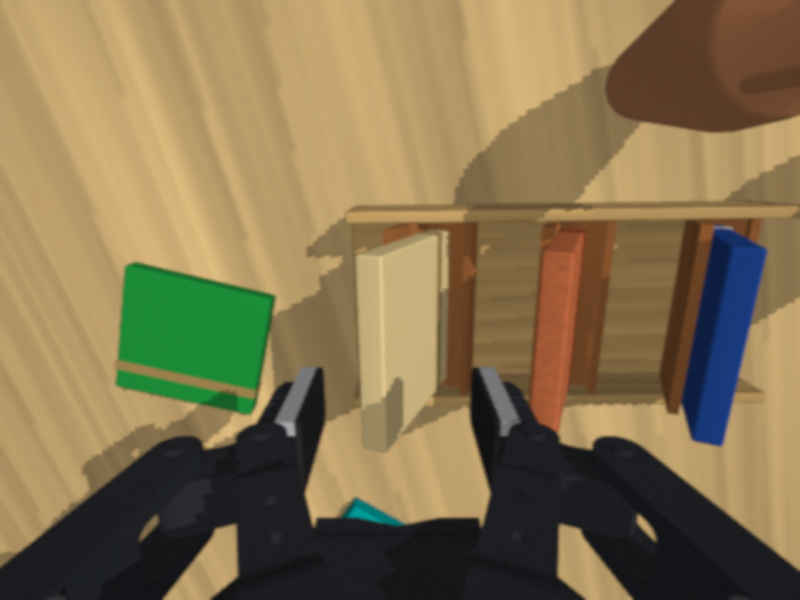

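The view is aligned with the rack: the cream tile's top edge runs from (358,250) to (362,450), between the fingers at (310,400) and (480,400). I'll check the model against this.

```bash
cat > chk.py <<'E'
exec(open("fit.py").read().split("for u,v in")[0])
exec("S,C"+open("fit.py").read().split("S,C",1)[1].split("H,Sa,V")[0].replace("print","(lambda *a:0)"))
c,im=pickle.load(open("pics/w3.pkl","rb"))
p=[.5205,-.2938,-.2654]
for k in(-.072,0): print(proj(c,W(p,tile(k)[4:]))/.7)
print(proj(c,W(p,rail))/.7)
P=np.array([tile(a)[i] for a,i in[(-.072,5),(-.072,4),(-.072,6),(0,5),(0,7)]]);q=np.array([[358,252],[363,448],[386,452],[545,233],[583,235]])*.7
r=least_squares(lambda p:(proj(c,W(p,P))-q).ravel(),p);print(r.x,r.fun)
E
python3 chk.py
```

```text
[[361.9692 442.8519]
 [356.9032 247.9887]
 [386.5505 449.7898]
 [385.0148 250.3105]]
[[526.1384 442.6566]
 [544.9224 247.945 ]
 [554.8394 449.5838]
 [578.4575 250.2633]]
[[347.4697 207.1372]
 [817.0796 207.1222]
 [764.6253 403.836 ]]
[ 0.5226 -0.2893 -0.2253] [-2.2171 -3.5202  3.5263 -4.2478  4.7357 -2.8217 -1.0184  4.4755 -3.9572
  3.7096]
```

Emit:
carry_out(
  targets=[
    [0.15, 0, 2, 0, 0.18],
    [0, 0, 2, 0, 0.18],
    [0, 0, 1.3, 0, 0.18],
    [0, 0, 0, 0, 0.18],
    [0, 0.7, 0, 0, 0.18],
    [0, 0.7, 0, 0, 0.18],
    [0, 0.7, 0, 0, 0.0],
    [0, 0.4, 0, 0, -0.2],
    [0, 0, 0, 0, -0.5],
    [0, 0, 0, 0, -1],
    [0, 0, 0, 0, -1],
    [0, 0, 0, 0, -1],
  ],
  force=30,
)

```text
t: 3.75
eef_pos: [0.4496, -0.2748, 0.0684]
tool_rot: [-0.001, 0.794, 0.607, -0.0]
contact_force: [-2.4, 1.5, 5.3]
gripper_width: 0.135
grasp_force: 29.3
```

```bash
python3 -c "
from h import *
go(.451,-.2749,.07,-15.2)"
```

```text
pos [ 0.4496 -0.2748  0.0684] heading -15.21226550396056 shift cm [ 0.03  0.14 -0.16] turn -0.01 tilt [-0.0011  0.0006 -1.    ] t 3.75 w 0.13456858564223695 q6 0.2658328264468604
```

Cream is held flat: the opening reads 11.5 mm. I'll lift it and carry it to view the drawer.

Emit:
carry_out(
  targets=[
    [0, 0, -2, 0, -1],
    [0, 0, -3, 0, -1],
    [0, 0, -4, 0, -1],
    [4.34, -1.18, -1.4, 0, -1],
    [4.34, -1.18, -1.4, 0, -1],
    [4.34, -1.18, -1.4, 0, -1],
    [4.34, -1.18, -1.4, 0, -1],
    [4.34, -1.18, -1.4, 0, -1],
    [4.34, -1.18, -1.4, 0, -1],
    [4.34, -1.18, -1.4, 0, -1],
    [4.34, -1.18, -1.4, 0, -1],
    [4.34, -1.18, -1.4, 0, -1],
  ],
)

```text
t: 4.95
eef_pos: [0.4499, 0.1315, 0.285]
tool_rot: [0.0, 0.794, 0.607, 0.0]
contact_force: [1.4, 0.1, -2.9]
gripper_width: 0.134
grasp_force: 29.4
```

Emit:
carry_out(
  targets=[
    [0, 0, 0, 8.3, -1],
    [0, 0, 0, 8.3, -1],
    [0, 0, 0, 8.3, -1],
    [0, 0, 0, 8.3, -1],
    [0, 0, 0, 8.3, -1],
    [0, 0, 0, 8.3, -1],
    [0, 0, 0, 8.3, -1],
    [0, 0, 0, 8.3, -1],
    [0, 0, 0, 8.3, -1],
    [0, 0, 0, 0, -1],
    [0, 0, 0, 0, -1],
    [0, 0, 0, 0, -1],
  ],
)

```text
t: 6.15
eef_pos: [0.4502, 0.1297, 0.2843]
tool_rot: [-0.0, 1.0, 0.002, 0.0]
contact_force: [0.6, -0.1, -1.7]
gripper_width: 0.133
grasp_force: 29.5
```

```bash
python3 -c "
from h import *
go(.45,.13,.28,-90);snap('w4')"
```

```text
pos [0.4502 0.1297 0.2843] heading -89.73990003779389 shift cm [-0.02 -0.03  0.43] turn 0.26 tilt [ 0.0001  0.0001 -1.    ] t 6.15 w 0.13349298550315725 q6 -1.984844995239455
6.15 [0.4502 0.1297 0.2843] [-0.      1.      0.0023  0.    ] 0.13349298550315725
```

View pics/w4.png

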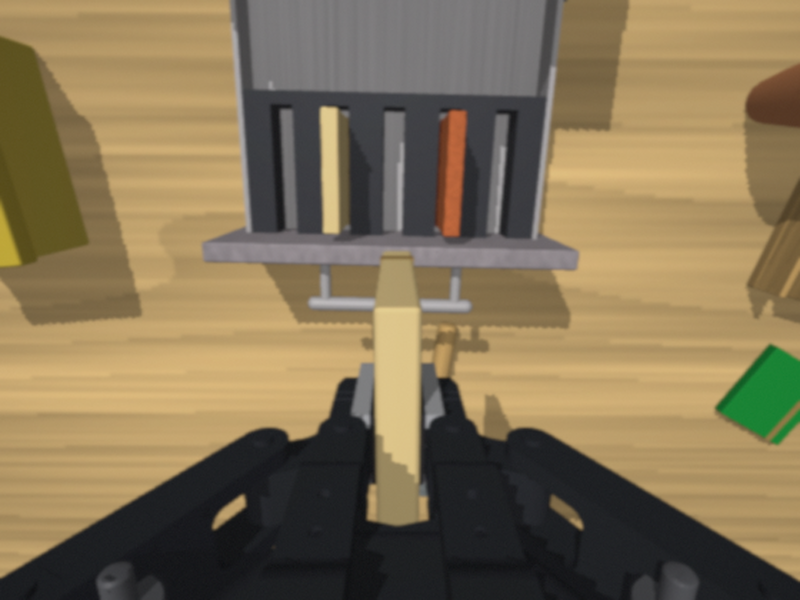

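```bash
python3 -c "
from h import *
import pickle
c,im=pickle.load(open('pics/w4.pkl','rb'))
cv2.imwrite('pics/w4c.png',cv2.resize(im[55:205,135:415,::-1],(784,420),interpolation=cv2.INTER_CUBIC))"
```

```text
(no output)
```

View pics/w4c.png

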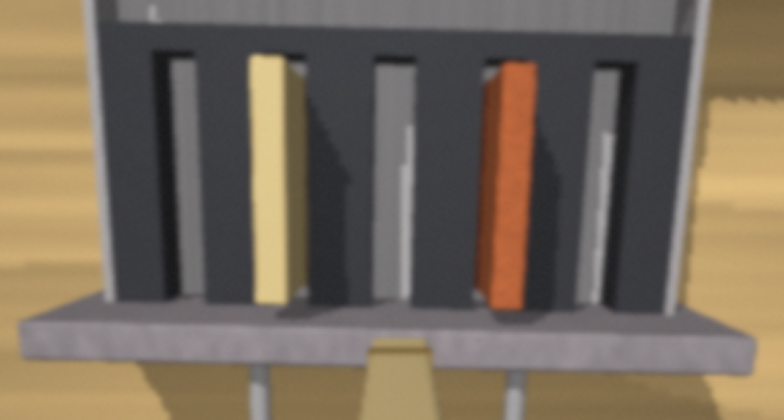

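```bash
cat > fitd.py <<'E'
from h import *
import pickle
from scipy.optimize import least_squares
c,im=pickle.load(open("pics/w4.pkl","rb"))
# kind: far slot end points, panel points, sample tile top far ends
slot=[((4,1),(155,50)),((4,-1),(197,53)),((2,1),(374,58)),((2,-1),(416,60)),((0,1),(594,65)),((0,-1),(636,66))]
pan=[((0,.138),(22,322)),((0,-.138),(753,338)),((-.015,.138),(22,358)),((-.015,-.138),(753,373))]
q=np.array([b for _,b in slot+pan],float)/2.8+[135,55]
def pts(p):
    L=[[p[3]+.05,(i-2)*.044+s*.0085,.05] for (i,s),_ in slot]+[[x,y,.104] for (x,y),_ in pan]
    L=np.array(L);a=p[2];return np.c_[p[0]+L[:,0]*np.cos(a)-L[:,1]*np.sin(a),p[1]+L[:,0]*np.sin(a)+L[:,1]*np.cos(a),L[:,2]]
r=least_squares(lambda p:(proj(c,pts(p))-q).ravel(),[.48,.13,0,.07],loss="soft_l1");p=r.x
print(p,np.degrees(p[2]));print((proj(c,pts(p))-q).round(1).tolist())
a=p[2]
def D(x,y):return (p[0]+x*np.cos(a)-y*np.sin(a),p[1]+x*np.sin(a)+y*np.cos(a))
for i in range(5):print(i,D(p[3],(i-2)*.044))
print("handle",D(-.05,0))
for s,ps in((3,[(250,56),(286,57),(289,302),(254,302)]),(1,[(502,62),(537,63),(525,308),(491,308)])):
    w=np.array([atz(c,*(np.array(t)/2.8+[135,55]),.098) for t in ps]);print("sample",s,w[:,:2].round(4).tolist(),w.mean(0))
E
python3 fitd.py
```

```text
[ 0.4703  0.1339 -0.0209  0.0485] -1.195121318465503
[[-1.2, 0.8], [-0.8, 0.2], [0.1, 0.1], [0.4, -0.2], [0.6, -0.3], [0.9, -0.3], [-2.6, -0.9], [2.7, -0.2], [-1.1, 0.5], [0.7, 1.4]]
0 (np.float64(0.5169923760388193), np.float64(0.04488656547485234))
1 (np.float64(0.5179100967735722), np.float64(0.08887699385027288))
2 (np.float64(0.5188278175083251), np.float64(0.13286742222569342))
3 (np.float64(0.5197455382430779), np.float64(0.17685785060111398))
4 (np.float64(0.5206632589778308), np.float64(0.2208482789765345))
handle (np.float64(0.4203424544478431), np.float64(0.134922006895316))
sample 3 [[0.5639, 0.1819], [0.5636, 0.1695], [0.4791, 0.1712], [0.4791, 0.1843]] [0.5214 0.1767 0.098 ]
sample 1 [[0.5623, 0.0947], [0.562, 0.0826], [0.4772, 0.083], [0.4772, 0.0957]] [0.5197 0.089  0.098 ]
```

The red sample is in slot 1 and cream in slot 3 (slot 0 is on the image's right, which is -y), so cream goes to slot 4 and red to slot 0. The fitted 44 mm spacing, the 12.4 mm tile width and the 85 mm tile length agree with the sizes given.

Emit:
carry_out(
  targets=[
    [2.4, -3, 0, 0, -1],
    [2.4, -3, 0, 0, -1],
    [2.3, -3.1, 0, 0, -1],
    [0, 0, 3, 1.45, -1],
    [0, 0, 4, 0, -1],
    [0, 0, 4, 0, -1],
    [0, 0, 3, 0, -1],
    [0, 0, 2.2, 0, -1],
    [0, 0, 0, 0, -1],
    [0, 0, 0, 0, -1],
    [0, 0, 0, 0, -1],
  ],
)

```text
t: 7.3
eef_pos: [0.5223, 0.2214, 0.124]
tool_rot: [-0.001, 1.0, -0.012, 0.001]
contact_force: [-0.2, 0.1, -0.9]
gripper_width: 0.136
grasp_force: 29.6
```

```bash
python3 -c "
from h import *
go(.5218,.2207,.063,-91.2);snap('w5')
from station import bot;print(bot.get_obs()['contact_force'])"
```

```text
pos [0.5223 0.2214 0.124 ] heading -91.33237626437013 shift cm [-0.06  0.07  6.1 ] turn -0.13 tilt [ 0.0024  0.0013 -1.    ] t 7.3 w 0.13569722560299338 q6 -2.144949494124777
7.3 [0.5223 0.2214 0.124 ] [-0.0007  0.9999 -0.0116  0.0012] 0.13569722560299338
[-0.671  -0.4496 -1.3628]
```

View pics/w5.png

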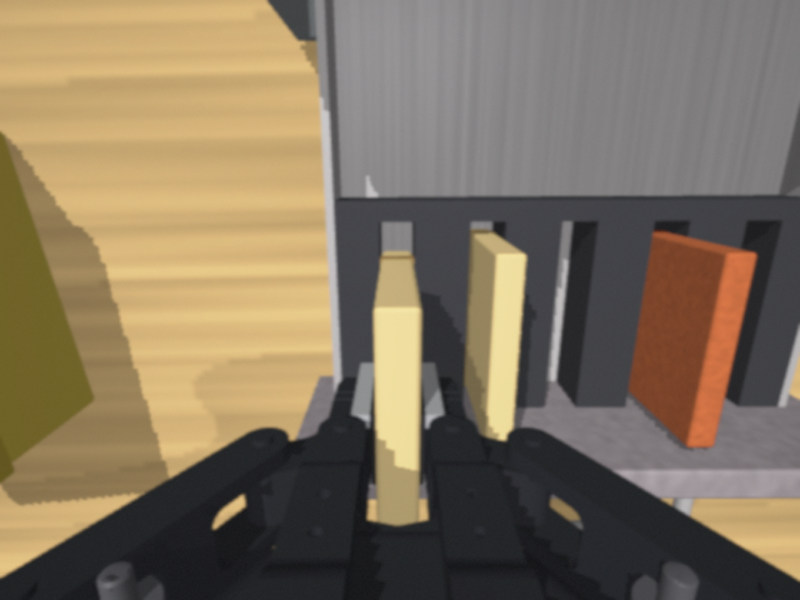

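The held tile's lower edge (382–412, row 257) is centred over slot 4 (382–412, row 230). I'll lower it gently.

Emit:
carry_out(
  targets=[
    [0, 0.03, 1, 0, -1],
    [0, 0, 0.8, 0, -1],
    [0, 0, 0.6, 0, -1],
    [0, 0, 0.6, 0, -1],
    [0, 0, 0.6, 0, -1],
    [0, 0, 0.5, 0, -1],
    [0, 0, 0.5, 0, -1],
    [0, 0, 0.4, 0, -1],
    [0, 0, 0, 0, -1],
    [0, 0, 0, 0, -1],
  ],
)

```text
t: 8.35
eef_pos: [0.5212, 0.2206, 0.0725]
tool_rot: [-0.0, 1.0, -0.012, 0.0]
contact_force: [-0.2, 0.2, -1.3]
gripper_width: 0.136
grasp_force: 29.7
```

```bash
python3 -c "
from h import *
go(.5218,.2207,.063,-91.2)"
```

```text
pos [0.5212 0.2206 0.0725] heading -91.35114270408664 shift cm [ 0.06 -0.02  0.95] turn -0.15 tilt [ 0.0001  0.     -1.    ] t 8.35 w 0.13574538437128178 q6 -2.1538240058464235
```

Emit:
carry_out(
  targets=[
    [0, 0, 0.3, 0, -1],
    [0, 0, 0.2, 0, -1],
    [0, 0, 0.1, 0, -1],
    [0, 0, 0, 0, -1],
    [0, 0, 0, 0, -1],
  ],
)

```text
t: 8.85
eef_pos: [0.5211, 0.2205, 0.0665]
tool_rot: [-0.0, 1.0, -0.012, 0.0]
contact_force: [0.2, -1.2, -1.2]
gripper_width: 0.138
grasp_force: 29.7
```

Emit:
carry_out(
  targets=[
    [0, 0, 0.1, 0, -1],
    [0, 0, 0.1, 0, -1],
    [0, 0, 0, 0, -1],
    [0, 0, 0, 0, -1],
  ],
)

```text
t: 9.25
eef_pos: [0.5211, 0.2205, 0.0644]
tool_rot: [0.0, 1.0, -0.012, -0.0]
contact_force: [0.2, -0.5, -1.4]
gripper_width: 0.135
grasp_force: 29.7
```

Emit:
carry_out(
  targets=[
    [0, 0, 0.1, 0, -1],
    [0, 0, 0, 0, -1],
    [0, 0, 0, 0, -1],
  ],
)

```text
t: 9.55
eef_pos: [0.5211, 0.2205, 0.0634]
tool_rot: [-0.0, 1.0, -0.012, 0.0]
contact_force: [0.4, -0.0, -1.0]
gripper_width: 0.137
grasp_force: 29.7
```

Emit:
carry_out(
  targets=[
    [0, 0, 0.1, 0, -1],
    [0, 0, 0.1, 0, -1],
    [0, 0, 0, 0, -1],
    [0, 0, 0, 0, -1],
  ],
)

```text
t: 9.95
eef_pos: [0.5211, 0.2205, 0.0614]
tool_rot: [0.0, 1.0, -0.012, -0.0]
contact_force: [-0.2, 0.2, -1.2]
gripper_width: 0.135
grasp_force: 29.7
```

Emit:
carry_out(
  targets=[
    [0, 0, 0.1, 0, -1],
    [0, 0, 0.05, 0, -1],
    [0, 0, 0, 0, -1],
    [0, 0, 0, 0, -1],
  ],
)

```text
t: 10.35
eef_pos: [0.5211, 0.2205, 0.0599]
tool_rot: [0.0, 1.0, -0.012, -0.0]
contact_force: [0.3, -0.1, -1.2]
gripper_width: 0.137
grasp_force: 29.7
```

Emit:
carry_out(
  targets=[
    [0, 0, 0.1, 0, -1],
    [0, 0, 0, 0, -1],
    [0, 0, 0, 0, -1],
  ],
)

```text
t: 10.65
eef_pos: [0.5211, 0.2205, 0.0589]
tool_rot: [0.0, 1.0, -0.012, -0.0]
contact_force: [0.1, 0.8, -1.4]
gripper_width: 0.134
grasp_force: 29.7
```

Emit:
carry_out(
  targets=[
    [0, 0, 0.1, 0, -1],
    [0, 0, 0, 0, -1],
    [0, 0, 0, 0, -1],
  ],
)

```text
t: 10.95
eef_pos: [0.5213, 0.2206, 0.0585]
tool_rot: [-0.0, 1.0, -0.012, 0.0]
contact_force: [-1.7, -1.3, 6.7]
gripper_width: 0.139
grasp_force: 30.7
```

It touched the floor at TCP z = 58.5 mm with about 8 N. I'll release narrowly and rise.

Emit:
carry_out(
  targets=[
    [0, 0, 0, 0, -0.65],
    [0, 0, 0, 0, -0.55],
    [0, 0, 0, 0, -0.45],
    [0, 0, 0, 0, -0.4],
    [0, 0, 0, 0, -0.4],
    [0, 0, -1, 0, -0.4],
    [0, 0, -2, 0, -0.4],
    [0, 0, -3, 0, -0.4],
    [0, 0, -4, 0, -0.4],
    [0, 0, -4, 0, -0.4],
    [0, 0, -4, 0, -0.4],
    [0, 0, 0, 0, -0.4],
  ],
)

```text
t: 12.15
eef_pos: [0.5242, 0.2221, 0.2448]
tool_rot: [-0.003, 1.0, -0.012, 0.005]
contact_force: [0.9, -0.6, -0.2]
gripper_width: 0.301
grasp_force: 0.0
```

Run:
```python
from h import *
# red: rack place 0, offset -25 mm
p=[.5205,-.2938,np.radians(-15.2)]
x,y=p[0]-.025*np.cos(p[2]),p[1]-.025*np.sin(p[2]);print(x,y)
go(x,y,.125,-15.2)
from station import bot; print(bot.get_obs()['q'])
c,im=__import__('pickle').load(open('pics/w2.pkl','rb'))
print("jug top",atz(c,525*.7,165*.7,.165),"amph top",atz(c,790*.7,300*.7,.21))
snap('w6')
```

```text
0.4963745876381922 -0.2872452705339784
pos [0.5242 0.2221 0.2448] heading -91.3662130181617 shift cm [-1.68 51.05 11.68] turn -76.17 tilt [ 0.0101  0.0054 -0.9999] t 12.15 w 0.3007356283443529 q6 -2.1290419606509037
[-0.4469  0.2876 -0.0777  1.8025  0.026   1.0411 -2.129 ]
jug top [ 0.5824 -0.1897  0.165 ] amph top [ 0.7135 -0.2569  0.21  ]
12.15 [0.5242 0.2221 0.2448] [-0.0027  0.9999 -0.0119  0.005 ] 0.3007356283443529
```

Emit:
carry_out(
  targets=[
    [-0.15, 4.64, 0, 0, 0.18],
    [-0.15, 4.64, 0, 0, 0.18],
    [-0.15, 4.64, 0, 0, 0.18],
    [-0.15, 4.64, 0, 0, 0.18],
    [-0.15, 4.64, 0, 0, 0.18],
    [-0.15, 4.64, 0, 0, 0.18],
    [-0.15, 4.64, 0, 0, 0.18],
    [-0.15, 4.64, 0, 0, 0.18],
    [-0.15, 4.64, 0, 0, 0.18],
    [-0.15, 4.64, 0, 0, 0.18],
    [-0.15, 4.64, 0, 0, 0.18],
  ],
)

```text
t: 13.3
eef_pos: [0.4915, -0.2908, 0.2371]
tool_rot: [-0.0, 1.0, -0.012, -0.001]
contact_force: [1.5, 0.8, -0.4]
gripper_width: 0.589
grasp_force: 0.0
```

Emit:
carry_out(
  targets=[
    [0, 0, 0, -8.46, 0.18],
    [0, 0, 0, -8.46, 0.18],
    [0, 0, 0, -8.46, 0.18],
    [0, 0, 0, -8.46, 0.18],
    [0, 0, 0, -8.46, 0.18],
    [0, 0, 0, -8.46, 0.18],
    [0, 0, 0, -8.46, 0.18],
    [0, 0, 0, -8.46, 0.18],
    [0, 0, 0, -8.46, 0.18],
    [0, 0, 0, 0, 0.18],
    [0, 0, 0, 0, 0.18],
  ],
)

```text
t: 14.4
eef_pos: [0.492, -0.2892, 0.2372]
tool_rot: [-0.001, 0.796, 0.606, -0.0]
contact_force: [0.2, 0.2, -0.1]
gripper_width: 0.59
grasp_force: 0.0
```

```bash
python3 -c "
from h import *
go(.4964,-.2872,.125,-15.2)"
```

```text
pos [ 0.492  -0.2892  0.2372] heading -15.447322969962428 shift cm [ 0.31  0.38 11.22] turn -0.25 tilt [-0.0012  0.0007 -1.    ] t 14.4 w 0.5896742972591854 q6 0.14765571598512936
```

Emit:
carry_out(
  targets=[
    [0.31, 0.38, 3, -0.25, 0.18],
    [0, 0, 4, 0, 0.18],
    [0, 0, 4.2, 0, 0.18],
    [0, 0, 0, 0, 0.18],
    [0, 0, 0, 0, 0.18],
    [0, 0, 0, 0, 0.18],
  ],
)

```text
t: 15.0
eef_pos: [0.4985, -0.2881, 0.1282]
tool_rot: [0.002, 0.794, 0.609, 0.001]
contact_force: [-0.7, -0.5, 1.0]
gripper_width: 0.593
grasp_force: 0.0
```

```bash
sed -i 's/w3.pkl/w7.pkl/' chk.py; python3 -c "
from h import *
go(.4964,-.2872,.0685,-15.2);snap('w7')"; python3 chk.py | head -9
python3 - <<'E'
import pickle,cv2
im=pickle.load(open('pics/w7.pkl','rb'))[1]
h=cv2.cvtColor(im,cv2.COLOR_RGB2HSV)
m=((h[...,0]<12)&(h[...,1]>140)&(h[...,2]>120)).astype('uint8')
n,l,s,_=cv2.connectedComponentsWithStats(m);i=1+s[1:,4].argmax();print(s[i])
for v in range(s[i][1]+5,s[i][1]+s[i][3],15):
    u=(l[v]==i).nonzero()[0]; print(v/.7,u.min()/.7,u.max()/.7)
E
```

```text
pos [ 0.4985 -0.2881  0.1282] heading -15.030823025854335 shift cm [ 0.04 -0.25  5.97] turn 0.17 tilt [ 0.0031 -0.0015 -1.    ] t 15.0 w 0.5932605155049924 q6 0.14195323925172154
15.0 [ 0.4985 -0.2881  0.1282] [0.0015 0.7935 0.6085 0.0008] 0.5932605155049924
[[199.1284 438.0469]
 [171.636  248.3762]
 [219.0758 444.7113]
 [193.7098 250.6942]]
[[359.1282 438.0388]
 [354.2446 248.6592]
 [382.957  444.6938]
 [381.3917 250.9814]]
[[201.605  208.3202]
[ 247  160   65  151 6888]
235.71428571428572 402.8571428571429 444.28571428571433
257.14285714285717 352.8571428571429 444.28571428571433
278.5714285714286 354.28571428571433 444.28571428571433
300.0 355.7142857142857 432.8571428571429
321.42857142857144 355.7142857142857 431.42857142857144
342.8571428571429 357.14285714285717 431.42857142857144
364.28571428571433 357.14285714285717 431.42857142857144
385.7142857142857 358.5714285714286 431.42857142857144
407.14285714285717 360.0 411.42857142857144
428.5714285714286 361.42857142857144 392.8571428571429
```

The red tile matches its predicted position: its left edge runs from 353 to 361 px against 354 to 359 predicted. Same grasp as before.

Emit:
carry_out(
  targets=[
    [0, -0.15, 2, 0, 0.18],
    [0, 0, 2, 0, 0.18],
    [0, 0, 1.8, 0, 0.18],
    [0, 0, 0, 0, 0.18],
    [0, 0.7, 0, 0, 0.18],
    [0, 0.7, 0, 0, 0.18],
    [0, 0.7, 0, 0, 0.0],
    [0, 0.4, 0, 0, -0.2],
    [0, 0, 0, 0, -0.5],
    [0, 0, 0, 0, -1],
    [0, 0, 0, 0, -1],
    [0, 0, 0, 0, -1],
  ],
  force=30,
)

```text
t: 16.25
eef_pos: [0.5193, -0.2933, 0.068]
tool_rot: [-0.0, 0.793, 0.609, -0.0]
contact_force: [-2.5, 1.9, 3.0]
gripper_width: 0.135
grasp_force: 30.5
```

```bash
python3 -c "
from h import *
go(.5205,-.2938,.0685,-15.2)"
```

```text
pos [ 0.5193 -0.2933  0.068 ] heading -14.973678799347615 shift cm [-0.02  0.13 -0.05] turn 0.23 tilt [-0.0007  0.0004 -1.    ] t 16.25 w 0.1349203759254445 q6 0.13375300386852487
```

Emit:
carry_out(
  targets=[
    [0, 0, -2, 0, -1],
    [0, 0, -3, 0, -1],
    [0, 0, -4, 0, -1],
    [0, 0, -5, 0, -1],
    [4.08, -1.09, -1.5, 0, -1],
    [4.08, -1.09, -1.5, 0, -1],
    [4.08, -1.09, 0, 0, -1],
    [4.08, -1.09, 0, 0, -1],
    [4.08, -1.09, 0, 0, -1],
    [4.08, -1.09, 0, 0, -1],
    [4.08, -1.09, 0, 0, -1],
    [4.08, -1.09, 0, 0, -1],
  ],
)

```text
t: 17.45
eef_pos: [0.5195, 0.046, 0.2378]
tool_rot: [0.0, 0.793, 0.609, 0.0]
contact_force: [1.4, 0.1, -1.2]
gripper_width: 0.138
grasp_force: 30.0
```

Emit:
carry_out(
  targets=[
    [0, 0, 0, 8.48, -1],
    [0, 0, 0, 8.48, -1],
    [0, 0, 0, 8.48, -1],
    [0, 0, 0, 8.48, -1],
    [0, 0, 0, 8.48, -1],
    [0, 0, 0, 8.48, -1],
    [0, 0, 0, 8.48, -1],
    [0, 0, 0, 8.48, -1],
    [0, 0, 0, 8.48, -1],
    [0, 0, 0, 0, -1],
    [0, 0, 0, 0, -1],
    [0, 0, 0, 0, -1],
  ],
)

```text
t: 18.65
eef_pos: [0.5197, 0.0444, 0.2378]
tool_rot: [-0.0, 1.0, -0.01, -0.0]
contact_force: [-0.5, 0.0, -0.8]
gripper_width: 0.132
grasp_force: 30.0
```

```bash
python3 -c "
from h import *
go(.5190,.045,.124,-91.3)"
```

```text
pos [0.5197 0.0444 0.2378] heading -91.11068223946116 shift cm [-0.07 -0.06 11.38] turn 0.19 tilt [-0.  0. -1.] t 18.65 w 0.13151705332550429 q6 -1.7999127798470993
```

Emit:
carry_out(
  targets=[
    [0, -0.06, 2, 0.19, -1],
    [0, 0, 3, 0, -1],
    [0, 0, 3, 0, -1],
    [0, 0, 2, 0, -1],
    [0, 0, 1.4, 0, -1],
    [0, 0, 0, 0, -1],
    [0, 0, 0, 0, -1],
    [0, 0, 0, 0, -1],
  ],
)

```text
t: 19.45
eef_pos: [0.5206, 0.0451, 0.125]
tool_rot: [-0.0, 1.0, -0.013, 0.001]
contact_force: [0.1, 0.3, -1.7]
gripper_width: 0.137
grasp_force: 30.0
```

```bash
python3 -c "
from h import *
go(.5190,.045,.0585,-91.3);snap('w8')"
```

```text
pos [0.5206 0.0451 0.125 ] heading -91.43915812066744 shift cm [-0.18  0.02  6.65] turn -0.14 tilt [ 0.0019  0.0004 -1.    ] t 19.45 w 0.1369004276374151 q6 -1.8126852440545853
19.45 [0.5206 0.0451 0.125 ] [-0.0002  0.9999 -0.0126  0.0009] 0.1369004276374151
```

View pics/w8.png

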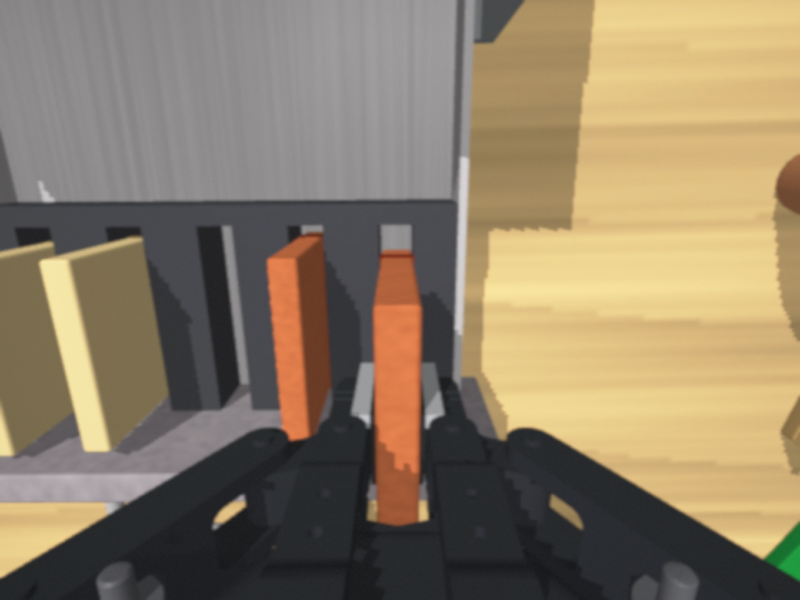

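The red tile's lower edge (381–412, row 255) is centred on slot 0 (381–412, row 240). Cream stands upright in slot 4 at (25,350).

Emit:
carry_out(
  targets=[
    [-0.1, 0, 1, 0, -1],
    [0, 0, 0.8, 0, -1],
    [0, 0, 0.6, 0, -1],
    [0, 0, 0.6, 0, -1],
    [0, 0, 0.6, 0, -1],
    [0, 0, 0.6, 0, -1],
    [0, 0, 0.6, 0, -1],
    [0, 0, 0.5, 0, -1],
    [0, 0, 0.4, 0, -1],
    [0, 0, 0.3, 0, -1],
    [0, 0, 0, 0, -1],
    [0, 0, 0, 0, -1],
  ],
)

```text
t: 20.7
eef_pos: [0.5189, 0.045, 0.064]
tool_rot: [-0.0, 1.0, -0.013, 0.0]
contact_force: [1.0, -0.4, -0.9]
gripper_width: 0.137
grasp_force: 30.0
```

Emit:
carry_out(
  targets=[
    [0, 0, 0.1, 0, -1],
    [0, 0, 0.1, 0, -1],
    [0, 0, 0, 0, -1],
    [0, 0, 0, 0, -1],
  ],
)

```text
t: 21.1
eef_pos: [0.5188, 0.045, 0.062]
tool_rot: [-0.0, 1.0, -0.013, 0.0]
contact_force: [0.0, -0.5, -2.6]
gripper_width: 0.138
grasp_force: 30.0
```

Emit:
carry_out(
  targets=[
    [0, 0, 0.1, 0, -1],
    [0, 0, 0.1, 0, -1],
    [0, 0, 0.05, 0, -1],
    [0, 0, 0, 0, -1],
    [0, 0, 0, 0, -1],
  ],
)

```text
t: 21.6
eef_pos: [0.5188, 0.0451, 0.0594]
tool_rot: [-0.0, 1.0, -0.013, -0.0]
contact_force: [-0.1, 0.3, -1.1]
gripper_width: 0.137
grasp_force: 30.0
```

Emit:
carry_out(
  targets=[
    [0, 0, 0.08, 0, -1],
    [0, 0, 0, 0, -1],
    [0, 0, 0, 0, -1],
  ],
)

```text
t: 21.9
eef_pos: [0.5188, 0.045, 0.0586]
tool_rot: [0.0, 1.0, -0.013, -0.0]
contact_force: [-0.5, 0.5, -0.7]
gripper_width: 0.134
grasp_force: 30.0
```

Emit:
carry_out(
  targets=[
    [0, 0, 0.08, 0, -1],
    [0, 0, 0, 0, -1],
    [0, 0, 0, 0, -1],
  ],
)

```text
t: 22.2
eef_pos: [0.5189, 0.0451, 0.058]
tool_rot: [-0.0, 1.0, -0.013, 0.0]
contact_force: [-1.2, 0.2, 1.0]
gripper_width: 0.133
grasp_force: 30.2
```

Emit:
carry_out(
  targets=[
    [0, 0, 0.05, 0, -1],
    [0, 0, 0, 0, -1],
    [0, 0, 0, 0, -1],
  ],
)

```text
t: 22.5
eef_pos: [0.519, 0.0451, 0.0579]
tool_rot: [-0.0, 1.0, -0.013, 0.0]
contact_force: [-2.1, -0.4, 6.2]
gripper_width: 0.136
grasp_force: 31.2
```

Emit:
carry_out(
  targets=[
    [0, 0, 0, 0, -0.65],
    [0, 0, 0, 0, -0.55],
    [0, 0, 0, 0, -0.45],
    [0, 0, 0, 0, -0.4],
    [0, 0, 0, 0, -0.4],
    [0, 0, -1, 0, -0.4],
    [0, 0, -2, 0, -0.4],
    [0, 0, -3, 0, -0.4],
    [0, 0, -4, 0, -0.4],
    [0, 0, -3, 0, -0.4],
    [0, 0, 0, 0, -0.4],
    [0, 0, 0, 0, -0.4],
  ],
)

```text
t: 23.7
eef_pos: [0.5191, 0.0451, 0.1884]
tool_rot: [-0.0, 1.0, -0.013, 0.001]
contact_force: [-0.3, 0.0, 0.0]
gripper_width: 0.302
grasp_force: 0.0
```

```bash
python3 -c "
from h import *
go(.4203,.1349,.20,-1.2)
from station import bot;print(bot.get_obs()['q'])"
```

```text
pos [0.5191 0.0451 0.1884] heading -91.46975661282187 shift cm [-10.11  -8.73  -1.18] turn -90.27 tilt [ 0.002   0.0004 -1.    ] t 23.7 w 0.3016894444353545 q6 -1.8097351175947767
[-0.1891  0.2739 -0.0205  1.9662  0.0071  0.8995 -1.8097]
```

Both tiles are in. Next I'll grip the handle bar to close the drawer under control.

Emit:
carry_out(
  targets=[
    [-3.4, -2.9, -0.4, 0, -0.4],
    [-3.4, -2.9, -0.4, 0, -0.4],
    [-3.3, -2.9, -0.4, 0, -0.4],
    [0, 0, 0, -8.2, -0.4],
    [0, 0, 0, -8.2, -0.4],
    [0, 0, 0, -8.2, -0.4],
    [0, 0, 0, -8.2, -0.4],
    [0, 0, 0, -8.2, -0.4],
    [0, 0, 0, -8.2, -0.4],
  ],
)

```text
t: 24.6
eef_pos: [0.419, 0.1342, 0.198]
tool_rot: [-0.0, 0.913, 0.407, -0.002]
contact_force: [-0.8, -0.4, -1.1]
gripper_width: 0.299
grasp_force: 0.0
```

Emit:
carry_out(
  targets=[
    [0, 0, 0, -8.2, -0.4],
    [0, 0, 0, -8.2, -0.4],
    [0, 0, 0, -8.2, -0.4],
    [0, 0, 0, -8.2, -0.4],
    [0, 0, 0, -8.2, -0.4],
    [0, 0, 0, 0, -0.4],
    [0, 0, 0, 0, -0.4],
  ],
)

```text
t: 25.3
eef_pos: [0.4195, 0.1343, 0.1985]
tool_rot: [-0.0, 0.716, 0.698, -0.001]
contact_force: [-0.4, -0.5, 0.2]
gripper_width: 0.302
grasp_force: 0.0
```

```bash
python3 -c "
from h import *
go(.4203,.1349,.12,-1.2);snap('w9')"
python3 - <<'E'
import sys;sys.path.insert(0,'.')
from h import *
import pickle
c,im=pickle.load(open('pics/w9.pkl','rb'))
print("handle bar proj",proj(c,[[.4203,.1349,.085],[.4203,.155,.085],[.4203,.175,.085],[.4203,.19,.085]]))
u=int(proj(c,[[.4203,.18,.085]])[0,1]);print(u,im[u,240:330].mean(1).round().astype(int).tolist())
E
```

```text
pos [0.4195 0.1343 0.1985] heading -1.4933652532018182 shift cm [0.07 0.1  7.85] turn -0.29 tilt [-0.0018 -0.0006 -1.    ] t 25.3 w 0.30235407525494346 q6 -0.524232215830211
25.3 [0.4195 0.1343 0.1985] [-0.0004  0.7163  0.6978 -0.0008] 0.30235407525494346
handle bar proj [[278.7317 207.4503]
 [278.0941 184.1858]
 [277.4306 159.9797]
 [276.9128 141.089 ]]
153 [128, 128, 130, 129, 127, 126, 125, 125, 124, 122, 122, 123, 124, 125, 124, 123, 121, 120, 119, 117, 118, 118, 117, 119, 121, 122, 122, 121, 121, 120, 119, 118, 114, 116, 127, 143, 158, 168, 178, 184, 190, 192, 192, 186, 176, 159, 138, 123, 119, 117, 117, 118, 119, 120, 120, 120, 120, 121, 122, 123, 124, 125, 124, 124, 123, 124, 124, 123, 121, 119, 119, 115, 104, 89, 78, 75, 72, 73, 73, 74, 72, 73, 73, 74, 76, 83, 104, 127, 147, 160]
```

The bar's centre is at column 280.5 against 277.2 predicted, so it sits about 3 mm farther in (x ≈ 0.423). I'll descend around it.

Emit:
carry_out(
  targets=[
    [0.07, 0.3, 3, -0.29, -0.4],
    [0, 0, 3, 0, -0.4],
    [0, 0, 2, 0, -0.4],
    [0, 0, 0, 0, -0.4],
    [0, 0, 0, 0, -0.4],
  ],
)

```text
t: 25.85
eef_pos: [0.423, 0.1353, 0.1195]
tool_rot: [-0.0, 0.714, 0.701, -0.0]
contact_force: [0.4, -0.7, 0.5]
gripper_width: 0.298
grasp_force: 0.0
```

```bash
python3 -c "
from h import *
go(.4228,.1349,.066,-1.2)"
```

```text
pos [0.423  0.1353 0.1195] heading -1.050239206931409 shift cm [-0.04 -0.02  5.35] turn 0.15 tilt [-0.0007 -0.0002 -1.    ] t 25.85 w 0.29786261492371763 q6 -0.5673551848251988
```

Emit:
carry_out(
  targets=[
    [0, 0, 1, 0, -0.4],
    [0, 0, 1, 0, -0.4],
    [0, 0, 1, 0, -0.4],
    [0, 0, 1, 0, -0.4],
    [0, 0, 1, 0, -0.4],
    [0, 0, 0.3, 0, -0.4],
    [0, 0, 0, 0, -0.4],
    [0, 0, 0, 0, -0.6],
    [0, 0, 0, 0, -0.75],
    [0, 0, 0, 0, -1],
    [0, 0, 0, 0, -1],
    [0, 0, 0, 0, -1],
  ],
  force=30,
)

```text
t: 27.05
eef_pos: [0.4228, 0.1353, 0.0665]
tool_rot: [-0.0, 0.713, 0.701, -0.0]
contact_force: [-3.5, -0.4, 4.2]
gripper_width: 0.114
grasp_force: 29.4
```

```bash
python3 -c "
from h import *
go(.4228,.1349,.066,-1.2)"
```

```text
pos [0.4228 0.1353 0.0665] heading -0.9733202742314108 shift cm [-0.04 -0.    0.05] turn 0.23 tilt [-0.0002 -0.     -1.    ] t 27.05 w 0.11408289722389921 q6 -0.610012684182748
```

The bar is gripped. Now I'll slide the drawer in slowly.

Emit:
carry_out(
  targets=[
    [0, 0.2, 0, 0, -1],
    [0, 0.4, 0, 0, -1],
    [0, 0.6, 0, 0, -1],
    [0, 0.8, 0, 0, -1],
    [0, 0.8, 0, 0, -1],
    [0, 0.8, 0, 0, -1],
    [0, 0.8, 0, 0, -1],
    [0, 0.8, 0, 0, -1],
    [0, 0.8, 0, 0, -1],
    [0, 0.8, 0, 0, -1],
    [0, 0.8, 0, 0, -1],
    [0, 0.8, 0, 0, -1],
  ],
)

```text
t: 28.25
eef_pos: [0.508, 0.1337, 0.0665]
tool_rot: [0.0, 0.713, 0.701, 0.0]
contact_force: [-4.0, -1.1, 6.7]
gripper_width: 0.114
grasp_force: 29.6
```

Emit:
carry_out(
  targets=[
    [0, 0.8, 0, 0, -1],
    [0, 0.8, 0, 0, -1],
    [0, 0.8, 0, 0, -1],
    [0, 0.8, 0, 0, -1],
    [0, 0.8, 0, 0, -1],
    [0, 0.6, 0, 0, -1],
    [0, 0.4, 0, 0, -1],
    [0, 0.2, 0, 0, -1],
    [0, 0, 0, 0, -1],
  ],
)

```text
t: 29.15
eef_pos: [0.5602, 0.1328, 0.0666]
tool_rot: [0.0, 0.713, 0.701, 0.001]
contact_force: [-0.5, 0.3, 3.0]
gripper_width: 0.114
grasp_force: 29.5
```

```bash
python3 -c "
from h import *
go(.6,.1315,.066,-1.2)"
```

```text
pos [0.5602 0.1328 0.0666] heading -1.0018444776026967 shift cm [-0.06  3.98  0.07] turn 0.2 tilt [ 0.0017  0.0002 -1.    ] t 29.15 w 0.11436026256619185 q6 -0.4929987747492654
```

Emit:
carry_out(
  targets=[
    [0, 0.3, 0, 0, -1],
    [0, 0.3, 0, 0, -1],
    [0, 0.3, 0, 0, -1],
    [0, 0.3, 0, 0, -1],
  ],
)

```text
t: 29.55
eef_pos: [0.5711, 0.1326, 0.0666]
tool_rot: [0.0, 0.713, 0.701, -0.0]
contact_force: [-4.0, 0.2, 5.5]
gripper_width: 0.115
grasp_force: 29.8
```

Emit:
carry_out(
  targets=[
    [0, 0.3, 0, 0, -1],
    [0, 0.3, 0, 0, -1],
    [0, 0.3, 0, 0, -1],
    [0, 0.3, 0, 0, -1],
  ],
)

```text
t: 29.95
eef_pos: [0.5832, 0.1324, 0.0666]
tool_rot: [0.0, 0.713, 0.701, -0.0]
contact_force: [-3.6, 0.4, 6.2]
gripper_width: 0.116
grasp_force: 29.8
```

Emit:
carry_out(
  targets=[
    [0, 0.3, 0, 0, -1],
    [0, 0.3, 0, 0, -1],
    [0, 0.3, 0, 0, -1],
  ],
)

```text
t: 30.25
eef_pos: [0.5921, 0.1322, 0.0666]
tool_rot: [0.0, 0.713, 0.701, -0.0]
contact_force: [-3.2, -1.0, 6.5]
gripper_width: 0.113
grasp_force: 29.8
```

Emit:
carry_out(
  targets=[
    [0, 0.2, 0, 0, -1],
    [0, 0.2, 0, 0, -1],
    [0, 0.2, 0, 0, -1],
  ],
)

```text
t: 30.55
eef_pos: [0.5982, 0.1321, 0.0666]
tool_rot: [0.0, 0.713, 0.701, -0.0]
contact_force: [-3.1, -1.1, 5.7]
gripper_width: 0.115
grasp_force: 29.7
```

Emit:
carry_out(
  targets=[
    [0, 0.2, 0, 0, -1],
    [0, 0.2, 0, 0, -1],
    [0, 0.2, 0, 0, -1],
  ],
)

```text
t: 30.85
eef_pos: [0.6041, 0.132, 0.0666]
tool_rot: [0.0, 0.713, 0.701, -0.0]
contact_force: [-2.7, -0.4, 6.0]
gripper_width: 0.119
grasp_force: 29.7
```

Emit:
carry_out(
  targets=[
    [0, 0.2, 0, 0, -1],
    [0, 0.2, 0, 0, -1],
  ],
)

```text
t: 31.05
eef_pos: [0.6082, 0.1318, 0.0666]
tool_rot: [0.0, 0.713, 0.701, -0.0]
contact_force: [-3.3, 0.2, 5.9]
gripper_width: 0.115
grasp_force: 29.7
```

Emit:
carry_out(
  targets=[
    [0, 0.15, 0, 0, -1],
    [0, 0.15, 0, 0, -1],
  ],
)

```text
t: 31.25
eef_pos: [0.6099, 0.1319, 0.0665]
tool_rot: [-0.001, 0.713, 0.701, -0.001]
contact_force: [-10.4, -0.1, 13.1]
gripper_width: 0.117
grasp_force: 30.5
```

Emit:
carry_out(
  targets=[
    [0, 0.15, 0, 0, -1],
    [0, 0.15, 0, 0, -1],
  ],
)

```text
t: 31.45
eef_pos: [0.6098, 0.1318, 0.0664]
tool_rot: [-0.002, 0.713, 0.701, -0.004]
contact_force: [-19.6, -1.9, 20.7]
gripper_width: 0.112
grasp_force: 31.5
```

Emit:
carry_out(
  targets=[
    [0, 0.1, 0, 0, -1],
    [0, 0.1, 0, 0, -1],
    [0, 0, 0, 0, -1],
  ],
)

```text
t: 31.75
eef_pos: [0.6098, 0.1318, 0.0664]
tool_rot: [-0.003, 0.713, 0.701, -0.005]
contact_force: [-23.0, -2.2, 24.0]
gripper_width: 0.117
grasp_force: 31.7
```

It stopped at x = 0.6098 after 187 mm of travel, with the force rising against the stop. I'll relax the push, release and rise.

Emit:
carry_out(
  targets=[
    [0, -0.25, 0, 0, -1],
    [0, -0.25, 0, 0, -1],
    [0, 0, 0, 0, -0.6],
    [0, 0, 0, 0, -0.4],
    [0, 0, 0, 0, -0.4],
    [0, 0, 0, 0, -0.4],
    [0, 0, -1, 0, -0.4],
    [0, 0, -2, 0, -0.4],
    [0, 0, -4, 0, -0.4],
    [0, 0, -4, 0, -0.4],
    [0, 0, -4, 0, -0.4],
  ],
)

```text
t: 32.85
eef_pos: [0.6119, 0.132, 0.2188]
tool_rot: [0.001, 0.713, 0.701, 0.001]
contact_force: [0.0, -0.4, -0.5]
gripper_width: 0.302
grasp_force: 0.0
```

Emit:
carry_out(
  targets=[
    [0, -4, -1, 0, -0.4],
    [0, -4, -1, 0, -0.4],
    [0, -4, -1, 0, -0.4],
    [0, 0, 0, 0, -0.4],
    [0, 0, 0, 0, -0.4],
    [0, 0, 0, 0, -0.4],
  ],
)

```text
t: 33.45
eef_pos: [0.4925, 0.134, 0.2469]
tool_rot: [0.0, 0.713, 0.701, 0.001]
contact_force: [-0.4, -0.4, -1.2]
gripper_width: 0.298
grasp_force: 0.0
```

Run:
```python
from h import *
from station import imaging
from station import bot
print(bot.get_obs()['contact_force'])
a=imaging.read_camera("scene");b=imaging.read_camera("side")
cv2.imwrite("pics/end.png",np.vstack([cv2.resize(a[130:350,80:480,::-1],(546,300)),cv2.resize(b[120:390,60:420,::-1],(400,300))[:, :].copy() if 0 else cv2.resize(b[120:318,60:420,::-1],(546,300))]))
```

```text
[-0.3641 -0.357  -1.2056]
```

View pics/end.png

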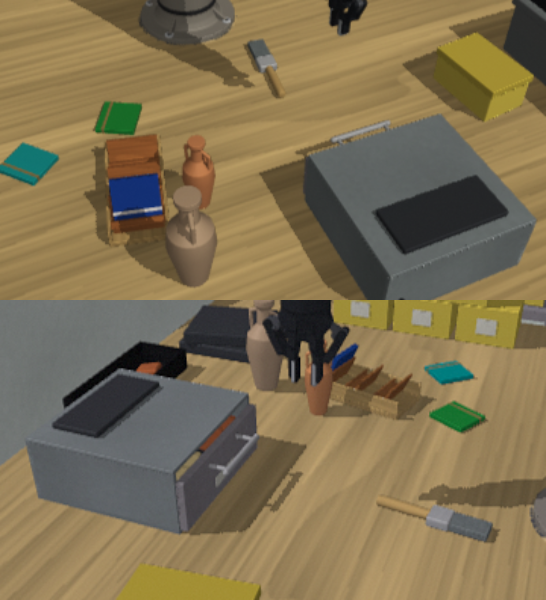

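The final views show the drawer shut flush, the rack holding only blue, and the jug, amphora and box standing where they were. The commanded position stayed past the stop (0.612 against 0.610), so releasing did not pull the drawer back.

```bash
python3 -c "
from station import bot
print(bot.hand_in())"
```

```text
the job is handed in; nothing more can be done
None
```

The job is handed in: cream is in slot 4 and red in slot 0, each beside its own colour and lowered to the floor; the drawer was slid shut slowly to its stop, blue stays in the rack, and the arm's clock read about 33.5 s of the 69 s.

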